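# Put away a pastry box behind its swing gate

## Robot

A 6-joint arm with a two-finger parallel gripper is mounted at the origin on the work surface. World frame = base frame: x ahead of the robot, y to its left, z up, the work surface at z = 0. Lengths are in m, angles in degrees, forces in N, time in s.
With the tool pointing down it reaches from about 0.4 to 0.825 m from the base axis. Payload 7 kg.
Tool frame: the origin (TCP) lies at the very end of the fingers, on their centre line; the grasp point (between the pads) lies 19 mm behind it (ctrl.grip_point_offset is the distance from the TCP to the grasp point, in m); x points along the fingers, z is the direction in which the jaws open and shut, and the axes are right-handed (so a half turn about x gives the same grasp; the last joint's range is limited). The gripper opens to 88 mm and grips with 3 to 60 N. Pads are 19 mm wide; open, the fingers measure 130 mm over their backs; the gripper's body (78 mm by 193 mm) begins 47 mm behind the grasp point.
Start: joints at [-46.977, 20.546, 0.682, 0, -70.136, -16.507], TCP at [0.301, -0.604, 0.227] pointing down, gripper open.
Joint ranges: [-176.03, 176.03], [-82.01, 121.73], [-58.28, 71.71], [-173.87, 95.51], [-174.79, -0.11], [-173.66, 173.66]. Speed limits (degrees/s): [136.94, 136.94, 172.46, 180, 180, 180].

## Interface

Orientations are given as [roll, pitch, yaw] about the fixed x, y, z axes, in that order (R = Rz(yaw) Ry(pitch) Rx(roll)).
In Python, from plant import get_obs, snapshot, calibration, close_job, ctrl gives the robot as it stands.
- The arm moves only by the tool move_arm, never from a script. Its argument "commands" is a list that holds one entry, the list of rows, each a list of 4 numbers: the shift along the tool's x, y, z in cm, then the turn about the tool's x in rad. In form: [[[dx, dy, dz, spin], ...]]. A call has 1 to 8 rows; each row shifts and turns the commanded pose from where the row before left it, along the tool's axes as they then stand; what a row does not reach is not made up. A row lasts 1/10 s, in which the tool goes at most 50 mm and 8.59 degrees, less where a joint would pass 70% of its speed; a pose out of reach is approached as far as the arm can. A call with a gripper value outside its range is refused whole. "jaw" is the finger opening in cm, from 0 to 8.76, set as the call begins (left out, the last holds). The fingers move at their own pace and stop on an object; the grip force is fixed at half the most. Time passes only in rows, so rows that do not move let the fingers close. It gives the time, the measured TCP pose, the force and the opening at its end, in the units of the state.
- get_obs(): the state, without advancing time (a new reading comes with each control period).
- snapshot(name): name is "scene" or "top" or "wrist"; returns (picture, depth): 480x640x3 uint8, red, green, blue; 480x640 float32, m along the optical axis (not along the pixel's ray), 0 where there is no reading.
- calibration(name): a dict with "mtx" (3x3 intrinsics, pixels), "k1" (the pictures are not rectified: a ray, as slopes to the right and down, at radius r is drawn at 1 + k1 r^2 times it, then the intrinsics apply), "T" (4x4, takes a point from camera to world coordinates); the wrist camera has in their place "tool_from_camera" (4x4, takes a point from camera to tool coordinates, whose origin is the TCP and whose axes are the tool frame's). Camera axes: x right, y up, looking along -z (the intrinsics and any distortion apply to the point x, -y, -z); pixel columns grow to the right and rows downward; lengths in m; the calibration is good to about 2 mm. A picture is of the moment at which its call begins: read the wrist's pose just before it. calibration takes no time and is no camera call.
- close_job(): hands the job in, once; it reports no verdict.
The state is a dict: "clock": time; "joint_pos": joint angles; "qvel": joint speeds; "tau": joint torques, N m; "tool_pos": TCP position; "orientation": TCP orientation; "force": force on the tool from outside, world axes, zero at the start; "moment": the same for the moment, N m; "opening": finger opening in m.
Only numpy, scipy, OpenCV 4.12 (cv2) and the standard library are available. Lean on these libraries where they do the work, as an engineer would, in place of code of your own. Each camera call takes 0.05 s, during which the arm holds its last target. There are 200 camera calls.

## Task

A pastry box has been left on the bakery counter in front of a display bay whose swing gate stands open. Push the box with the fingertips along the counter until it is wholly inside that bay, then push the bay's gate fully shut and let go of everything. Only push: do not lift or tip the box, and leave the other, closed bay and all the other things on the counter where they are.

Things in the scene. Friction and masses are not known exactly. Their poses are not given: they have to be found in the camera images.
- bay: The bay to fill: fixed three-sided guard, open on top and in front, clear sides with aluminium rails, aluminium back wall, paper on its floor. 140 mm deep (x), 186 wide (y), 70 high; walls 8 thick, inner width 170. Origin: centre of its footprint, on the counter. Open front at its x = -70 mm, facing the robot; inner back face at x = +62. On the robot's left or right, turned up to 9 degrees.
- gate (a joint): Gate of that bay: upright clear panel in an aluminium frame, 180 mm long, 8 thick, 6 to 66 mm above the counter, hinged at the bay's front +y corner. 0 rad = shut (panel along the bay's -y), pi/2 = pointing to its -x, 2.2 = furthest out, to +y. Starts at 1.65 to 2.0. Stiff (0.06 N m), stays where left, stop at 0, no latch. Shut it by pushing the outer face (+y side when open) near its free end.
- gate_hinge (a point): The hinge line of that gate, at counter height, in the middle of the panel's thickness: at x = -75 mm, y = +89 mm in the bay's frame. Its axes are the bay's axes (it does not turn with the gate).
- pastry_box: The loose box to put away, on the counter before the open bay: cardboard tray, clear lid, paper band, buns inside. 100 mm deep (its x), 130 wide (y), 60 high (tray 24; lid 2 mm smaller all round), 0.2 to 0.4 kg. Origin: centre of its underside. Starts 145 to 172 mm before the bay's centre, up to 12 mm to a side, turned up to 17 degrees from the bay.
- full_bay: The other bay, of the same shape and size as the one to fill, fixed, its gate shut and a box inside. Leave it alone. Origin and axes as for bay.
- full_gate (a joint): The other bay's gate, same kind as gate, shut (0). It must stay shut.
- stocked_box: Box like the pastry box, already inside the other bay. Leave it. Origin at the centre of its underside.
- jam_jar: Loose jam jar with a steel lid, 48 mm across, 75 mm high, standing in front of the other bay's gate. Leave it. Origin at the centre of its underside.
- price_stand: Loose price card stand: foot 45 by 55 mm, upright paper card, 70 mm high, standing to the right of where the pastry box starts. Leave it. Origin at the centre of its underside.
- tongs: Loose steel serving tongs, 230 mm long, 14 mm high, lying on the right of the counter. Leave them. Origin near their middle, on the counter.
- cup: Loose white cup, 80 mm across, 85 mm high, on the left. Leave it. Origin at the centre of its underside.
- plate: Loose white plate, 150 mm across, with a bun, 55 mm high, on the far left. Leave it. Origin at the centre of its underside.
- shaker: Loose glass sugar shaker with a steel top, 56 mm across, 120 mm high, on the far right. Leave it. Origin at the centre of its underside.
Mind the look-alikes: they are no part of the job. Leave any yellow look-alike of the bay alone.

How it is judged:
By the outcome, as a careful person would: the job done as asked, in the order asked, and still so for the second after the job is handed in, with the robot touching nothing.
It also fails if it takes over 58 s, if anything falls off the work surface, if the arm or the gripper's body presses on something with over 40 N, if the wrist force passes 120 N, or if a joint passes its speed limit or range.

## Working session

There is one attempt and no reset: what is moved stays moved. The work goes in short steps, Python scripts to look and compute and a tool call to move; the robot and the scene stay as the last step left them, time stands still between calls to the robot, and variables do not carry over. Pictures are saved under pics/ and viewed, about 8 in all and at most 12, crops included, and the job is handed in when it is done.

Besides the shell and the picture viewer there is one more tool, called after ">>>" as name(argument=value, ...), one argument or row to a line, values as JSON. move_arm: Moves the arm, as the interface text tells. Its arguments: {"type":"object","properties":{"commands":{"type":"array"},"jaw":{"type":"number"}},"required":["commands"]}

```bash
mkdir -p pics; ls
cat > h.py <<'E'
import numpy as np, cv2
from plant import get_obs, snapshot, calibration, close_job, ctrl
from scipy.spatial.transform import Rotation as R
def cloud(name, depth, T=None):
    c=calibration(name); K=np.array(c["mtx"]); k=c["k1"]
    T=np.array(c["T"]) if T is None else T
    v,u=np.mgrid[0:480,0:640].astype(np.float64)
    d=np.array([k,0,0,0,0.])
    # r_d = r(1+k r^2)
    p=cv2.undistortPoints(np.stack([u.ravel(),v.ravel()],1)[:,None],K,d)[:,0].reshape(480,640,2)
    P=np.stack([p[...,0]*depth,-p[...,1]*depth,-depth],-1)
    W=P@T[:3,:3].T+T[:3,3]; W[depth==0]=np.nan
    return W
E
python3 - <<'E'
from h import *
print(get_obs())
for n in("top","scene"):
    p,d=snapshot(n); cv2.imwrite(f"pics/{n}0.png",p[...,::-1]); np.save(n+"0.npy",cloud(n,d))
    print(n,np.array(calibration(n)["T"]).round(3).tolist(),np.array(calibration(n)["mtx"]).tolist())
E
```

```text
pics
{'clock': 0.0, 'joint_pos': array([-4.69775704e+01,  2.05918503e+01,  6.33457365e-01, -1.92585056e-02,
       -7.01331259e+01, -1.65075268e+01]), 'qvel': array([ 0.03344934, -0.09232889,  0.04646636, -0.05692134, -0.08444581,
        0.06724836]), 'tau': array([-1.03990391e-05, -5.82719350e+01,  2.93053436e+01,  6.99719712e+00,
        6.72708979e-03, -2.02061574e-04]), 'tool_pos': array([ 0.30111105, -0.60358793,  0.22561828]), 'orientation': array([  5.31931512,  89.90670707, 121.82765873]), 'force': array([0.90034435, 0.22135259, 0.44419052]), 'moment': array([-0.06885171, -0.00956538, -0.0054877 ]), 'opening': 0.08731868248647194}
top [[0.017, 0.984, -0.176, 0.207], [-1.0, 0.018, 0.008, -0.001], [0.011, 0.176, 0.984, 1.764], [0.0, 0.0, 0.0, 1.0]] [[581.8314673536917, 0.0, 320.98814159296745], [0.0, 581.8314673536917, 241.6348798695973], [0.0, 0.0, 1.0]]
scene [[-0.619, -0.646, 0.447, 1.152], [0.785, -0.505, 0.358, 0.516], [-0.006, 0.572, 0.82, 1.234], [0.0, 0.0, 0.0, 1.0]] [[575.5146164557846, 0.0, 322.9743248436877], [0.0, 575.5146164557846, 237.65070461363274], [0.0, 0.0, 1.0]]
```

View pics/top0.png

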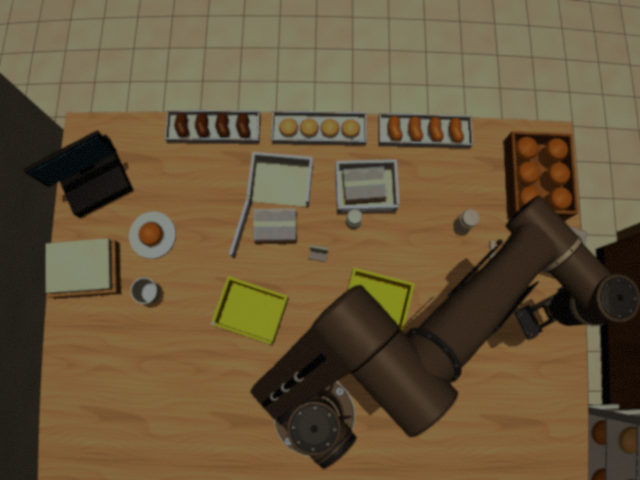

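View pics/scene0.png

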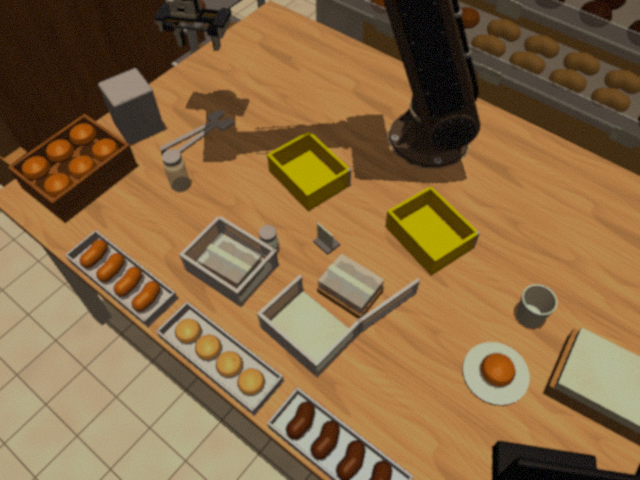

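The open bay is at top px (281,180), its box at (275,225) and its gate runs from (250,200) to (233,254). The closed bay is at (367,185) with a box inside, and the yellow trays at (250,310) and (380,295) are look-alikes. The white open bay fits, because its gate is open and the loose box stands before it.

Run:
```python
from h import *
W=np.load("top0.npy"); S=np.load("scene0.npy")
im=cv2.imread("pics/top0.png")
for n,(u,v) in dict(bay=(281,180),box=(275,225),stand=(318,253),jar=(354,217),cup=(145,291),table=(300,280),yel=(250,310),ytop=(290,292)).items(): print(n,W[v,u].round(3))
# box top
def rects(W,name,box,zl):
    m=(W[...,0]>box[0])&(W[...,0]<box[1])&(W[...,1]>box[2])&(W[...,1]<box[3])&(W[...,2]>zl[0])&(W[...,2]<zl[1])
    P=W[m]
    if len(P)<5: print(name,len(P));return
    r=cv2.minAreaRect((P[:,:2]*1000).astype(np.float32)); print(name,len(P),np.round(r[0]),np.round(r[1]),round(r[2],1),"z",np.median(P[:,2]).round(3), cv2.boxPoints(r).round().tolist())
for C,nm in((W,"top"),(S,"scene")):
    rects(C,nm+" box",(0.47,0.6,0.03,0.2),(0.045,0.065))
    rects(C,nm+" rails",(0.45,0.78,0.02,0.28),(0.062,0.09))
    rects(C,nm+" bay",(0.605,0.78,0.02,0.21),(0.03,0.09))
    rects(C,nm+" gate",(0.45,0.62,0.175,0.3),(0.03,0.09))
    rects(C,nm+" stand",(0.42,0.5,-0.04,0.05),(0.02,0.09))
    rects(C,nm+" fullbay",(0.58,0.78,-0.25,-0.02),(0.05,0.065))
m=im[120:320,180:440]; cv2.imwrite("pics/crop1.png",cv2.resize(m,None,fx=3,fy=3,interpolation=cv2.INTER_CUBIC))
```

```text
bay [0.717 0.113 0.001]
box [0.561 0.123 0.055]
stand [ 0.486 -0.007  0.006]
jar [ 0.587 -0.113  0.071]
cup [0.358 0.521 0.004]
table [0.402 0.046 0.005]
yel [0.309 0.195 0.   ]
ytop [ 0.366  0.076 -0.003]
top box 1056 [558. 125.] [ 85. 124.] 0.8 z 0.058 [[514.0, 187.0], [516.0, 62.0], [601.0, 64.0], [599.0, 188.0]]
top rails 784 [621. 129.] [197. 345.] 79.6 z 0.066 [[434.0, 63.0], [772.0, 1.0], [808.0, 195.0], [469.0, 257.0]]
top bay 755 [693. 115.] [189. 174.] 89.8 z 0.063 [[605.0, 21.0], [780.0, 20.0], [780.0, 209.0], [606.0, 210.0]]
top gate 390 [538. 205.] [ 68. 159.] 75.5 z 0.059 [[452.0, 192.0], [606.0, 153.0], [623.0, 218.0], [469.0, 258.0]]
top stand 76 [493.  -7.] [55.  5.] 81.1 z 0.057 [[486.0, -34.0], [491.0, -35.0], [500.0, 19.0], [495.0, 20.0]]
top fullbay 1456 [ 677. -152.] [184. 188.] 2.6 z 0.059 [[580.0, -62.0], [589.0, -250.0], [773.0, -242.0], [764.0, -54.0]]
scene box 1530 [559. 128.] [ 85. 128.] 1.3 z 0.06 [[515.0, 192.0], [518.0, 63.0], [603.0, 65.0], [600.0, 194.0]]
scene rails 1599 [625. 140.] [239. 310.] 89.8 z 0.066 [[470.0, 21.0], [780.0, 20.0], [780.0, 259.0], [471.0, 260.0]]
scene bay 1728 [692. 115.] [190. 175.] 90.0 z 0.06 [[605.0, 20.0], [780.0, 20.0], [780.0, 210.0], [605.0, 210.0]]
scene gate 938 [541. 207.] [ 70. 162.] 75.5 z 0.059 [[454.0, 194.0], [611.0, 153.0], [629.0, 221.0], [472.0, 262.0]]
scene stand 174 [496.  -7.] [57.  9.] 80.0 z 0.051 [[486.0, -35.0], [495.0, -36.0], [505.0, 20.0], [496.0, 22.0]]
scene fullbay 2488 [ 678. -149.] [185. 191.] 3.4 z 0.06 [[580.0, -60.0], [591.0, -250.0], [776.0, -239.0], [764.0, -49.0]]
```

View pics/crop1.png

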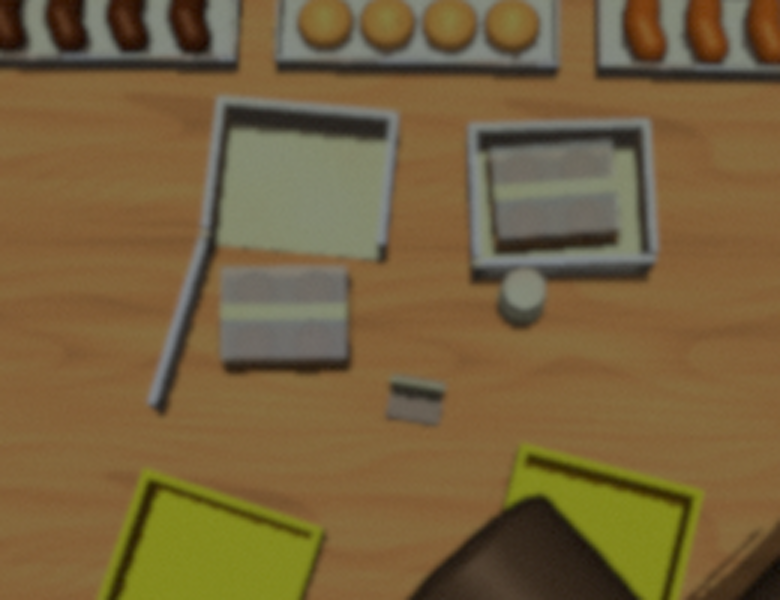

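```bash
cat >> h.py <<'E'
def px2z(name,uv,z,T=None):
    c=calibration(name);K=np.array(c["mtx"]);T=np.array(c["T"]) if T is None else T
    p=cv2.undistortPoints(np.array(uv,float)[:,None],K,np.array([c["k1"],0,0,0,0.]))[:,0]
    d=np.stack([p[:,0],-p[:,1],-np.ones(len(p))],1)@T[:3,:3].T
    return T[:3,3]+d*((z-T[2,3])/d[:,2])[:,None]
E
python3 - <<'E'
from h import *
f=lambda L:np.array(L)/3+[180,120]
print("bay",px2z("top",f([(218,97),(400,112),(387,247),(207,235)]),.07).round(3).tolist())
print("gate",px2z("top",f([(155,405),(207,237)]),.066).round(3).tolist())
print("boxtop",px2z("top",f([(221,267),(346,267),(347,360),(222,361)]),.06).round(3).tolist())
# depth-based: rail fit
W=np.load("top0.npy");S=np.load("scene0.npy")
P=np.concatenate([W.reshape(-1,3),S.reshape(-1,3)]);
P=P[(P[:,2]>.05)&(P[:,2]<.085)&(abs(P[:,0]-.65)<.21)&(P[:,1]>0)&(P[:,1]<.29)]
A=np.zeros((600,480,3),np.uint8)
x=((.82-P[:,0])*1500).astype(int);y=((.3-P[:,1])*1500).astype(int)
print(len(P))
from scipy.optimize import minimize
# ICP-like: model of bay rails centre lines
def res(q,Q):
    c,s=np.cos(q[2]),np.sin(q[2]);L=(Q[:,:2]-q[:2])@np.array([[c,-s],[s,c]])
    X,Y=L.T
    seg=lambda x0,x1,y0,y1:np.hypot(X-np.clip(X,x0,x1),Y-np.clip(Y,y0,y1))
    d=np.minimum.reduce([seg(62/1e3,70/1e3,-.093,.093),seg(-.07,.07,.085,.093),seg(-.07,.07,-.093,-.085)])
    # coverage by nearest model points is implicit; centre penalty
    cl=np.minimum.reduce([np.hypot(X-.066,Y-np.clip(Y,-.089,.089)),np.hypot(Y-.089,X-np.clip(X,-.066,.066)),np.hypot(Y+.089,X-np.clip(X,-.066,.066))])
    return np.minimum(cl,.012)
Q=P[(P[:,0]>.615)&(P[:,0]<.79)&(P[:,1]>.0)&(P[:,1]<.23)&(P[:,2]>.058)]
for a in(-2,-5,-8):
    r=minimize(lambda q:(res(q,Q)**2).mean(),[.695,.115,np.radians(a)],method="Nelder-Mead",options=dict(xatol=1e-5,fatol=1e-10)); print(r.x[:2].round(4),np.degrees(r.x[2]).round(2),np.sqrt(r.fun))
E
```

```text
bay [[0.784, 0.198, 0.07], [0.771, 0.012, 0.07], [0.629, 0.023, 0.07], [0.638, 0.203, 0.07]]
gate [[0.466, 0.248, 0.066], [0.637, 0.204, 0.066]]
boxtop [[0.608, 0.189, 0.06], [0.61, 0.063, 0.06], [0.516, 0.06, 0.06], [0.512, 0.184, 0.06]]
5683
[0.711  0.1158] -3.84 0.004672454585823154
[0.711  0.1158] -3.84 0.00467245458195821
[0.711  0.1158] -3.84 0.004672454587056398
```

```bash
cat >> h.py <<'E'
def pose():
    o=get_obs(); return np.array(o["tool_pos"]),R.from_euler("xyz",o["orientation"],degrees=True).as_matrix(),o
def plan(target,zyaw=None):
    """shift in tool axes (cm) and spin (rad) to a target; zyaw = heading of the tool z axis (deg)"""
    p,M,o=pose(); sh=M.T@(np.array(target)-p)*100
    h=np.degrees(np.arctan2(M[1,2],M[0,2])); print("clock",round(o["clock"],2),"tcp",p.round(4),"zhead",h.round(1),"F",np.round(o["force"],1),"open",round(o["opening"],4))
    if zyaw is not None:
        d=(zyaw-h+90)%180-90; print("turn about world z",d.round(1),"-> spin rad",(np.radians(d)*np.sign(M[2,0])).round(3))
    print("shift cm",sh.round(2),"M",M.round(2).tolist())
E
python3 -c "
from h import *
plan([.462,.125,.226],88)"
```

```text
clock 0.1 tcp [ 0.3011 -0.6036  0.2257] zhead 116.5 F [-0.6  0.1 -0.6] open 0.0876
turn about world z -28.5 -> spin rad 0.498
shift cm [ 5.000e-02 -4.692e+01  5.802e+01] M [[-0.0, -0.89, -0.45], [0.0, -0.45, 0.89], [-1.0, 0.0, 0.0]]
```

>>> move_arm(
  commands=[
    [[0,0,0,0.125],[0,0,0,0.125],[0,0,0,0.125],[0,0,0,0.125],[0,-0.7,3.7,0],[0,-0.7,3.7,0],[0,-0.7,3.7,0],[0,-0.7,3.7,0]],
  ],
)

```text
clock: 0.9
tool_pos: [0.3347, -0.4556, 0.226]
orientation: [48.0, 89.9, 135.9]
force: [0.4, 0.2, -0.3]
opening: 0.0875
```

>>> move_arm(
  commands=[
    [[0,-0.7,3.7,0],[0,-0.7,3.7,0],[0,-0.7,3.7,0],[0,-0.7,3.7,0],[0,-0.7,3.7,0],[0,-0.7,3.7,0],[0,-0.7,3.7,0],[0,-0.7,3.7,0]],
  ],
)

```text
clock: 1.7
tool_pos: [0.4016, -0.1619, 0.2265]
orientation: [-15.3, 90.0, 72.5]
force: [-0.3, -0.7, 0.2]
opening: 0.0877
```

>>> move_arm(
  commands=[
    [[0,-0.7,3.7,0],[0,-0.7,3.7,0],[0,-0.7,3.7,0],[0,-0.7,3.7,0],[0,-0.7,3.7,0],[0,-0.7,3.7,0],[0,-0.7,3.7,0],[0,0,0,0]],
  ],
)

```text
clock: 2.5
tool_pos: [0.4612, 0.0968, 0.2262]
orientation: [102.0, 90.0, -170.0]
force: [0.8, -0.7, -0.1]
opening: 0.0877
```

Run:
```python
from h import *
plan([.462,.122,.226],88)
p,M,_=pose()
im,d=snapshot("wrist"); cv2.imwrite("pics/w1.png",im[...,::-1])
T=np.eye(4);T[:3,:3]=M;T[:3,3]=p; T=T@np.array(calibration("wrist")["tool_from_camera"]); np.save("w1T.npy",T)
np.save("w1.npy",cloud("wrist",d,T)); print(T.round(3).tolist())
```

```text
clock 2.5 tcp [0.4612 0.0968 0.2262] zhead 88.0 F [ 0.8 -0.7 -0.1] open 0.0877
turn about world z -0.0 -> spin rad 0.001
shift cm [0.02 0.   2.52] M [[-0.0, -1.0, 0.03], [-0.0, 0.03, 1.0], [-1.0, 0.0, -0.0]]
[[0.035, -0.952, -0.304, 0.379], [0.999, 0.033, 0.011, 0.1], [-0.001, -0.304, 0.953, 0.385], [0.0, 0.0, 0.0, 1.0]]
```

View pics/w1.png

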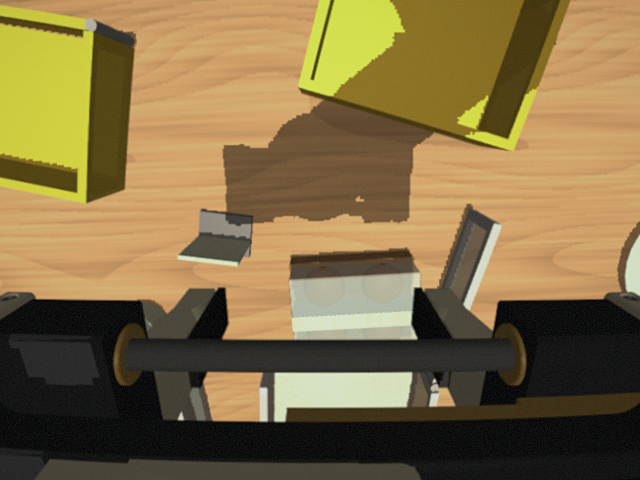

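Run:
```python
from h import *
T=np.load("w1T.npy")
print("tray foot z0",px2z("wrist",[(291,255),(408,249)],0,T).round(3).tolist())
print("tray top z24",px2z("wrist",[(291,265),(411,260)],.024,T).round(3).tolist())
print("lid top z60",px2z("wrist",[(290,280),(418,271)],.06,T).round(3).tolist())
print("stand",px2z("wrist",[(178,258),(240,265),(250,245)],.0,T).round(3).tolist(),"gate free end top",px2z("wrist",[(470,207),(500,222)],.066,T).round(3).tolist(),"yellow top corner",px2z("wrist",[(300,88),(515,150),(88,202)],.07,T).round(3).tolist())
W=np.load("w1.npy")
for v in(262,275,285,300,325): print(v,W[v,330].round(3),W[v,400].round(3))
print(W[100,300+12],W[140,510],W[240,480])
```

```text
tray foot z0 [[0.518, 0.064, 0.0], [0.515, 0.192, 0.0]]
tray top z24 [[0.52, 0.065, 0.024], [0.519, 0.19, 0.024]]
lid top z60 [[0.521, 0.067, 0.06], [0.516, 0.188, 0.06]]
stand [[0.517, -0.062, 0.0], [0.527, 0.006, 0.0], [0.505, 0.02, 0.0]] gate free end top [[0.454, 0.23, 0.066], [0.469, 0.259, 0.066]] yellow top corner [[0.352, 0.085, 0.07], [0.406, 0.263, 0.07], [0.437, -0.106, 0.07]]
262 [0.518 0.106 0.023] [0.517 0.177 0.033]
275 [0.519 0.105 0.056] [0.519 0.171 0.061]
285 [0.527 0.105 0.061] [0.53  0.172 0.06 ]
300 [0.543 0.104 0.06 ] [0.546 0.172 0.06 ]
325 [0.57  0.104 0.061] [0.573 0.173 0.062]
[0.35800247 0.09330512 0.0012976 ] [0.39721422 0.2577181  0.07076203] [0.48903243 0.24691148 0.05527468]
```

>>> move_arm(
  commands=[
    [[0,0,1.7,0],[0,0,1.6,0.035],[4,0,0,0],[4,0,0,0],[4,0,0,0],[4,0,0,0],[3,0,0,0],[1.5,0,0,0]],
  ],
)

```text
clock: 3.35
tool_pos: [0.4599, 0.1245, 0.019]
orientation: [128.9, 89.8, -145.4]
force: [-0.7, 0.1, 0.3]
opening: 0.0878
```

>>> move_arm(
  commands=[
    [[0.4,0,0,0],[0,0,0,0],[0,-0.5,0,0],[0,-0.5,0,0],[0,-0.5,0,0],[0,-0.5,0,0],[0,-0.5,0,0],[0,-0.5,0,0]],
  ],
)

```text
clock: 4.15
tool_pos: [0.492, 0.1244, 0.0177]
orientation: [-49.9, 90.0, 35.9]
force: [-0.7, 0.2, 0.6]
opening: 0.0879
```

>>> move_arm(
  commands=[
    [[0,-0.4,0,0],[0,-0.4,0,0],[0,-0.6,0,0],[0,-0.6,0,0],[0,-0.6,0,0],[0,-0.6,0,0],[0,-0.6,0,0],[0,-0.6,0,0]],
  ],
)

```text
clock: 4.95
tool_pos: [0.5358, 0.121, 0.0175]
orientation: [124.5, 90.0, -149.7]
force: [-1.9, 0.8, 0.9]
opening: 0.088
```

>>> move_arm(
  commands=[
    [[0,-0.6,0,0],[0,-0.6,0,0],[0,-0.6,0,0],[0,-0.6,0,0],[0,-0.6,0,0],[0,-0.6,0,0],[0,-0.6,0,0],[0,-0.5,0,0]],
  ],
)

```text
clock: 5.75
tool_pos: [0.5829, 0.1178, 0.0175]
orientation: [-70.7, 90.0, 15.1]
force: [-1.9, 0.3, -0.6]
opening: 0.0874
```

Run:
```python
from h import *
plan([.653,.12,.0177],86)
im,d=snapshot("top"); W=cloud("top",d); sc,_=snapshot("scene")
a=cv2.resize(im[130:270,215:335],(480,560),interpolation=cv2.INTER_CUBIC); b=cv2.resize(sc[230:400,230:440],(320,259))
o=np.zeros((560,800,3),np.uint8);o[:,:480]=a;o[:259,480:]=b
cv2.imwrite("pics/t2.png",o[...,::-1])
```

```text
clock 5.75 tcp [0.5829 0.1178 0.0175] zhead 85.9 F [-1.9  0.3 -0.6] open 0.0874
turn about world z 0.1 -> spin rad -0.002
shift cm [-0.02 -6.98  0.72] M [[0.0, -1.0, 0.07], [0.0, 0.07, 1.0], [-1.0, -0.0, 0.0]]
```

View pics/t2.png

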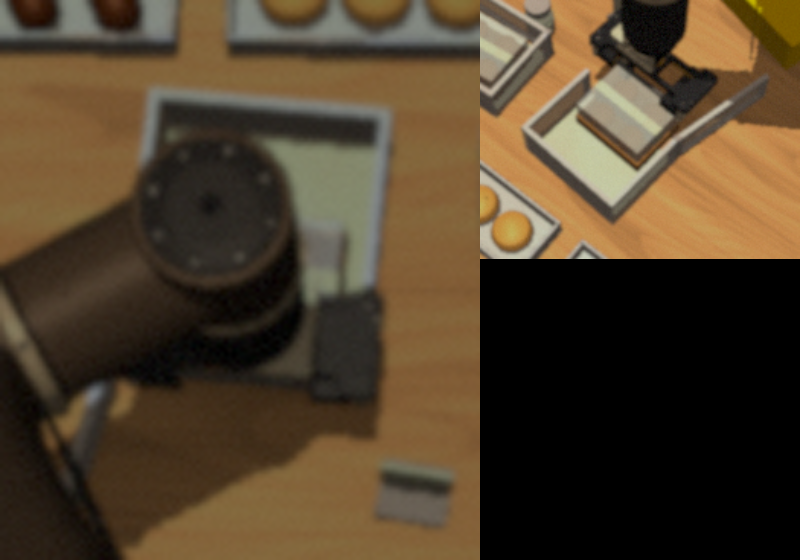

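>>> move_arm(
  commands=[
    [[0,-0.6,0,0],[0,-0.6,0,0],[0,-0.6,0,0],[0,-0.6,0,0],[0,-0.6,0,0],[0,-0.5,0,0],[0,-0.5,0,0],[0,-0.3,0,0]],
  ],
)

```text
clock: 6.65
tool_pos: [0.6256, 0.1147, 0.0175]
orientation: [-138.9, 90.0, -53.1]
force: [-3.3, 1.6, 2.5]
opening: 0.0876
```

Run:
```python
from h import *
plan([.653,.12,.0177],86)
sc,d=snapshot("scene"); W=cloud("scene",d)
cv2.imwrite("pics/s3.png",cv2.resize(sc[230:400,230:440],(800,648-50),interpolation=cv2.INTER_CUBIC)[...,::-1])
m=(abs(W[...,2]-.058)<.008)&(abs(W[...,0]-.69)<.085)&(abs(W[...,1]-.115)<.07); P=W[m]
print(len(P),np.percentile(P,[2,50,98],axis=0).round(3).tolist())
```

```text
clock 6.65 tcp [0.6256 0.1147 0.0175] zhead 85.9 F [-3.3  1.6  2.5] open 0.0876
turn about world z 0.1 -> spin rad -0.003
shift cm [-0.02 -2.69  0.73] M [[0.0, -1.0, 0.07], [-0.0, 0.07, 1.0], [-1.0, -0.0, -0.0]]
2011 [[0.644, 0.055, 0.053], [0.693, 0.116, 0.06], [0.737, 0.177, 0.065]]
```

View pics/s3.png

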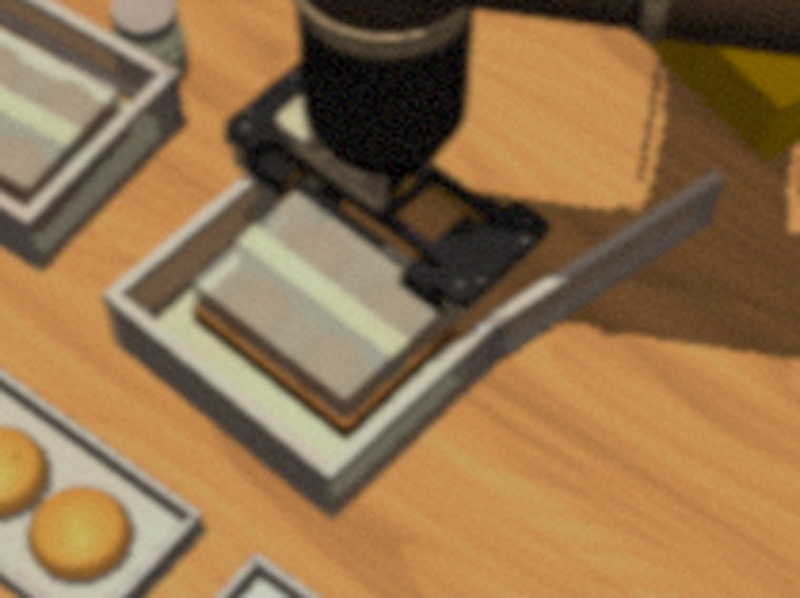

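>>> move_arm(
  commands=[
    [[0,-0.5,0,0],[0,-0.5,0,0],[0,-0.5,0,0],[0,-0.4,0,0],[0,-0.4,0,0],[0,-0.2,0,0],[0,0,0,0]],
  ],
)

```text
clock: 7.4
tool_pos: [0.6507, 0.1129, 0.0176]
orientation: [-77.0, 90.0, 8.9]
force: [-0.3, 0.6, 0.1]
opening: 0.0878
```

Run:
```python
from h import *
plan([.653,.12,.0177],86)
sc,d=snapshot("scene"); W=cloud("scene",d)
m=(abs(W[...,2]-.058)<.008)&(W[...,0]<.766)&(W[...,0]>.60)&(abs(W[...,1]-.115)<.07); P=W[m]
print(len(P),np.percentile(P,[2,50,98],axis=0).round(3).tolist())
for y in(.08,.115,.15):
  q=W[(abs(W[...,1]-y)<.008)&(W[...,0]>.62)&(W[...,0]<.8)]; q=q[np.argsort(q[:,0])]
  h,e=np.histogram(q[:,0],bins=np.arange(.62,.80,.006)); print(y,[(round(float(a),3),round(float(np.nanmax(q[(q[:,0]>=a)&(q[:,0]<a+.006),2],initial=-1)),3)) for a in e[:-1]])
```

```text
clock 7.4 tcp [0.6507 0.1129 0.0176] zhead 85.9 F [-0.3  0.6  0.1] open 0.0878
turn about world z 0.1 -> spin rad -0.002
shift cm [-0.01 -0.18  0.72] M [[0.0, -1.0, 0.07], [0.0, 0.07, 1.0], [-1.0, -0.0, 0.0]]
1991 [[0.67, 0.053, 0.053], [0.719, 0.115, 0.06], [0.761, 0.175, 0.065]]
0.08 [(0.62, 0.459), (0.626, 0.46), (0.632, 0.461), (0.638, 0.462), (0.644, 0.462), (0.65, 0.462), (0.656, 0.461), (0.662, 0.463), (0.668, 0.462), (0.674, 0.461), (0.68, 0.46), (0.686, 0.46), (0.692, 0.449), (0.698, 0.062), (0.704, 0.066), (0.71, 0.066), (0.716, 0.064), (0.722, 0.065), (0.728, 0.064), (0.734, 0.067), (0.74, 0.063), (0.746, 0.065), (0.752, 0.065), (0.758, 0.062), (0.764, -1.0), (0.77, 0.073), (0.776, 0.076), (0.782, 0.006), (0.788, 0.005), (0.794, 0.005)]
0.115 [(0.62, 0.463), (0.626, 0.463), (0.632, 0.463), (0.638, 0.463), (0.644, 0.462), (0.65, 0.464), (0.656, 0.463), (0.662, 0.463), (0.668, 0.463), (0.674, 0.463), (0.68, 0.464), (0.686, 0.463), (0.692, 0.463), (0.698, 0.457), (0.704, 0.348), (0.71, 0.065), (0.716, 0.064), (0.722, 0.064), (0.728, 0.064), (0.734, 0.064), (0.74, 0.064), (0.746, 0.064), (0.752, 0.062), (0.758, 0.063), (0.764, -1.0), (0.77, 0.075), (0.776, 0.077), (0.782, 0.071), (0.788, 0.006), (0.794, 0.007)]
0.15 [(0.62, 0.46), (0.626, 0.461), (0.632, 0.461), (0.638, 0.463), (0.644, 0.464), (0.65, 0.462), (0.656, 0.463), (0.662, 0.461), (0.668, 0.461), (0.674, 0.461), (0.68, 0.459), (0.686, 0.458), (0.692, 0.364), (0.698, 0.067), (0.704, 0.064), (0.71, 0.064), (0.716, 0.065), (0.722, 0.067), (0.728, 0.068), (0.734, 0.064), (0.74, 0.064), (0.746, 0.064), (0.752, 0.065), (0.758, 0.065), (0.764, 0.056), (0.77, 0.068), (0.776, 0.074), (0.782, 0.071), (0.788, 0.006), (0.794, 0.005)]
```

>>> move_arm(
  commands=[
    [[0,0.5,0,0],[0,1,0,0],[0,1,0,0],[0,1,0,0],[-4,0,0,0],[-4,0,0,0],[-4,0,0,0],[-4,0,0,0]],
  ],
)

```text
clock: 8.25
tool_pos: [0.6142, 0.1155, 0.1793]
orientation: [-44.4, 90.0, 41.4]
force: [1.2, 0.2, -0.5]
opening: 0.0878
```

>>> move_arm(
  commands=[
    [[0,2.8,3.7,0],[0,2.8,3.7,0],[0,2.8,3.7,0],[0,2.8,3.7,0],[0,2.8,3.7,0],[0,0,0,0],[0,0,0,0],[0,0,0,0]],
  ],
  jaw=0,
)

```text
clock: 9.05
tool_pos: [0.4887, 0.3095, 0.1776]
orientation: [174.0, 90.0, -100.1]
force: [0.2, 0.0, -0.2]
opening: 0.0291
```

Run:
```python
from h import *
plan([.49,.31,.03],86)
im,d=snapshot("top")
cv2.imwrite("pics/t4.png",cv2.resize(im[130:280,190:370],(720,600),interpolation=cv2.INTER_CUBIC)[...,::-1])
p,M,_=pose()
w,dw=snapshot("wrist"); cv2.imwrite("pics/w4.png",w[...,::-1])
T=np.eye(4);T[:3,:3]=M;T[:3,3]=p; T=T@np.array(calibration("wrist")["tool_from_camera"]); np.save("w4T.npy",T)
```

```text
clock 9.05 tcp [0.4887 0.3095 0.1776] zhead 85.9 F [ 0.2  0.  -0.2] open 0.0291
turn about world z 0.1 -> spin rad -0.002
shift cm [14.76 -0.13  0.06] M [[-0.0, -1.0, 0.07], [-0.0, 0.07, 1.0], [-1.0, 0.0, -0.0]]
```

View pics/t4.png

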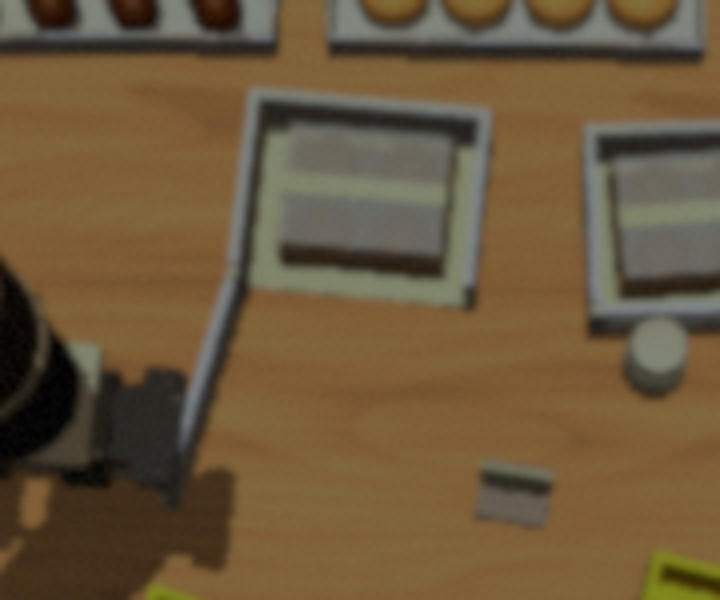

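View pics/w4.png

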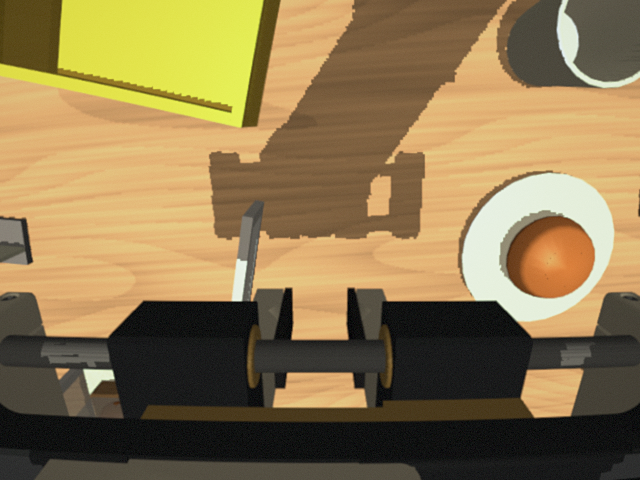

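>>> move_arm(
  commands=[
    [[0,0,0,0],[0,0,0,0],[0,0,0,0],[3.5,0,0,0],[3.5,0,0,0],[3.5,0,0,0],[3,0,0,0],[0.7,0,0,0]],
  ],
  jaw=0,
)

```text
clock: 9.95
tool_pos: [0.4874, 0.3081, 0.0322]
orientation: [140.8, 89.7, -133.4]
force: [-0.3, -0.2, 0.0]
opening: 0.0003
```

Run:
```python
from h import *
plan([.49,.31,.035],86)
# path of the TCP centre in steps of the gate angle
p,M,_=pose(); H=np.array([.642,.206]); y=M[:2,1]; z=M[:2,2]; prev=p[:2]
for th in np.arange(98,-1,-7):
    h=np.radians(-94-th); u=np.array([np.cos(h),np.sin(h)]); n=np.array([np.cos(h+np.pi/2),np.sin(h+np.pi/2)])
    c=H+.155*u-n*(.004+.021*abs(n@z)+.012*abs(n@y))
    d=c-prev; print(th,c.round(3),"dy dz cm",(d@y*100).round(2),(d@z*100).round(2)); prev=c
```

```text
clock 9.95 tcp [0.4874 0.3081 0.0322] zhead 85.8 F [-0.3 -0.2  0. ] open 0.0003
turn about world z 0.2 -> spin rad -0.003
shift cm [-0.28 -0.24  0.2 ] M [[-0.0, -1.0, 0.07], [-0.0, 0.07, 1.0], [-1.0, 0.0, -0.0]]
98 [0.496 0.264] dy dz cm -1.16 -4.33
91 [0.49  0.245] dy dz cm 0.47 -1.99
84 [0.486 0.227] dy dz cm 0.23 -1.8
77 [0.485 0.209] dy dz cm 0.02 -1.82
70 [0.485 0.19 ] dy dz cm -0.2 -1.85
63 [0.488 0.171] dy dz cm -0.43 -1.84
56 [0.494 0.153] dy dz cm -0.67 -1.81
49 [0.502 0.135] dy dz cm -0.91 -1.74
42 [0.512 0.118] dy dz cm -1.15 -1.63
35 [0.524 0.102] dy dz cm -1.37 -1.49
28 [0.539 0.087] dy dz cm -1.58 -1.32
21 [0.556 0.075] dy dz cm -1.76 -1.11
14 [0.574 0.065] dy dz cm -1.92 -0.88
7 [0.594 0.057] dy dz cm -2.04 -0.61
0 [0.615 0.052] dy dz cm -2.11 -0.33
```

>>> move_arm(
  commands=[
    [[0,-0.3,-1.2,0],[0,-0.3,-1.2,0],[0,-0.3,-1.1,0],[0,-0.2,-0.8,0],[0,0.2,-1,0],[0,0.2,-1,0],[0,0.1,-0.9,0],[0,0.1,-0.9,0]],
  ],
)

```text
clock: 10.75
tool_pos: [0.4879, 0.2283, 0.0357]
orientation: [-42.5, 90.0, 43.4]
force: [0.2, 0.3, -0.2]
opening: 0.0002
```

>>> move_arm(
  commands=[
    [[0,0,-0.9,0],[0,0,-0.9,0],[0,-0.1,-0.9,0],[0,-0.1,-0.9,0],[0,-0.2,-0.9,0],[0,-0.2,-0.9,0],[0,-0.3,-0.9,0],[0,-0.4,-0.9,0]],
  ],
)

```text
clock: 11.55
tool_pos: [0.496, 0.1554, 0.0356]
orientation: [62.4, 90.0, 148.3]
force: [0.4, 0.4, 0.2]
opening: 0.0004
```

>>> move_arm(
  commands=[
    [[0,-0.45,-0.9,0],[0,-0.45,-0.9,0],[0,-0.6,-0.8,0],[0,-0.6,-0.8,0],[0,-0.7,-0.7,0],[0,-0.7,-0.7,0],[0,-0.8,-0.6,0],[0,-0.8,-0.6,0]],
  ],
)

```text
clock: 12.35
tool_pos: [0.5431, 0.0921, 0.0355]
orientation: [134.2, 90.0, -140.0]
force: [-0.1, 0.1, 0.1]
opening: 0.0005
```

Run:
```python
from h import *
plan([.556,.075,.032],86)
sc,d=snapshot("scene")
cv2.imwrite("pics/s5.png",cv2.resize(sc[200:400,200:440],(720,600),interpolation=cv2.INTER_CUBIC)[...,::-1])
```

```text
clock 12.35 tcp [0.5431 0.0921 0.0355] zhead 85.9 F [-0.1  0.1  0.1] open 0.0005
turn about world z 0.1 -> spin rad -0.002
shift cm [ 0.35 -1.41 -1.61] M [[-0.0, -1.0, 0.07], [-0.0, 0.07, 1.0], [-1.0, 0.0, -0.0]]
```

View pics/s5.png

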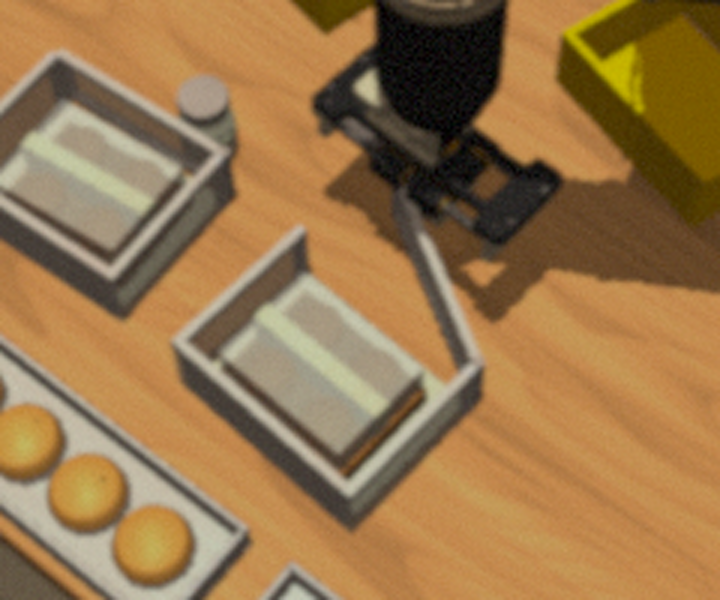

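>>> move_arm(
  commands=[
    [[0,-0.7,-0.8,0],[0,-0.7,-0.8,0],[0,-0.95,-0.45,0],[0,-0.95,-0.45,0],[0,-1,-0.3,0],[0,-1,-0.3,0],[0,-0.7,-0.1,0],[0,-0.5,-0.1,0]],
  ],
)

```text
clock: 13.2
tool_pos: [0.6055, 0.0549, 0.0354]
orientation: [128.9, 90.0, -145.2]
force: [0.2, 0.1, -0.5]
opening: 0.0007
```

>>> move_arm(
  commands=[
    [[0,-0.3,0,0],[0,-0.2,0,0],[0,0,0,0]],
  ],
)

```text
clock: 13.5
tool_pos: [0.6099, 0.0548, 0.0356]
orientation: [-85.8, 90.0, 0.1]
force: [-0.2, 0.7, 0.1]
opening: 0.0005
```

```bash
cat > gate.py <<'E'
from h import *
plan([.615,.052,.035],86)
sc,d=snapshot("scene");W=cloud("scene",d)
P=W[(W[...,2]>.05)&(W[...,2]<.072)&(W[...,0]>.59)&(W[...,0]<.655)&(W[...,1]>.03)&(W[...,1]<.2)]
L=(P[:,:2]-[.711,.112])@np.array([[np.cos(.068),np.sin(.068)],[-np.sin(.068),np.cos(.068)]]).T if 0 else None
c,s=np.cos(np.radians(-3.9)),np.sin(np.radians(-3.9)); X=(P[:,0]-.711)*c+(P[:,1]-.112)*s; Y=-(P[:,0]-.711)*s+(P[:,1]-.112)*c
for a in np.arange(-.08,.09,.02):
    k=abs(Y-a)<.01; k&=(X<-.055)
    if k.sum()>3: print(round(a,2),k.sum(),np.percentile(X[k],[5,50,95]).round(4))
E
python3 gate.py
```

```text
clock 13.5 tcp [0.6099 0.0548 0.0356] zhead 85.9 F [-0.2  0.7  0.1] open 0.0005
turn about world z 0.1 -> spin rad -0.002
shift cm [ 0.06 -0.53 -0.24] M [[0.0, -1.0, 0.07], [0.0, 0.07, 1.0], [-1.0, -0.0, 0.0]]
-0.08 46 [-0.0784 -0.0662 -0.056 ]
-0.06 16 [-0.0773 -0.0756 -0.075 ]
-0.04 44 [-0.0894 -0.0759 -0.0737]
-0.02 47 [-0.0817 -0.0757 -0.073 ]
0.0 35 [-0.0797 -0.0738 -0.072 ]
0.02 50 [-0.0797 -0.0735 -0.0715]
0.04 48 [-0.0788 -0.0727 -0.0702]
0.06 54 [-0.0772 -0.072  -0.0693]
0.08 34 [-0.0767 -0.0706 -0.0681]
```

>>> move_arm(
  commands=[
    [[0,-0.1,0,0],[0,-0.1,0,0],[0,-0.1,0,0],[0,0,0,0]],
  ],
)

```text
clock: 13.95
tool_pos: [0.6129, 0.0545, 0.0356]
orientation: [-80.6, 90.0, 5.3]
force: [0.3, -1.1, 0.0]
opening: 0.0004
```

>>> move_arm(
  commands=[
    [[0,-0.1,0,0],[0,-0.1,0,0],[0,0,0,0]],
  ],
)

```text
clock: 14.25
tool_pos: [0.615, 0.0543, 0.0356]
orientation: [-77.7, 90.0, 8.2]
force: [-0.1, 0.2, 0.3]
opening: 0.0007
```

>>> move_arm(
  commands=[
    [[0,-0.1,0,0],[0,-0.1,0,0],[0,0,0,0]],
  ],
)

```text
clock: 14.55
tool_pos: [0.616, 0.0541, 0.0354]
orientation: [101.2, 89.9, -173.0]
force: [-4.7, 1.3, 3.0]
opening: 0.0003
```

>>> move_arm(
  commands=[
    [[0,-0.1,0,0],[0,-0.1,0,0],[0,0,0,0]],
  ],
)

```text
clock: 14.85
tool_pos: [0.6161, 0.0539, 0.0351]
orientation: [100.2, 89.7, -174.0]
force: [-11.2, 3.9, 6.8]
opening: 0.0001
```

```bash
python3 gate.py
```

```text
clock 14.85 tcp [0.6161 0.0539 0.0351] zhead 85.8 F [-11.2   3.9   6.8] open 0.0001
turn about world z 0.2 -> spin rad -0.003
shift cm [ 0.01  0.1  -0.2 ] M [[-0.0, -1.0, 0.07], [-0.0, 0.07, 1.0], [-1.0, 0.0, -0.0]]
-0.08 31 [-0.0707 -0.0634 -0.0552]
-0.06 8 [-0.0719 -0.0704 -0.0694]
-0.04 43 [-0.0776 -0.0711 -0.0688]
-0.02 45 [-0.0764 -0.0709 -0.069 ]
0.0 24 [-0.0775 -0.0703 -0.0684]
0.02 44 [-0.0775 -0.0706 -0.0686]
0.04 49 [-0.0774 -0.0707 -0.0694]
0.06 49 [-0.0769 -0.0709 -0.0684]
0.08 33 [-0.0769 -0.0701 -0.0685]
```

The gate reached its stop: the force rose to 11 N and the panel is parallel to the front. Backing off and clearing the view.

>>> move_arm(
  commands=[
    [[0,0.2,0,0],[0,0.5,0,0],[0,1,0,0],[0,1,0,0],[-4,0,0,0],[-4,0,0,0],[-4,0,0,0],[-4,0,0,0]],
  ],
)

```text
clock: 15.7
tool_pos: [0.5911, 0.056, 0.1974]
orientation: [-65.1, 90.0, 20.7]
force: [1.0, -0.1, -0.0]
opening: 0.0002
```

>>> move_arm(
  commands=[
    [[0,3,-3,0],[0,3,-3,0],[0,3,-4,0],[0,2,-4,0],[0,0,-4,0],[0,0,-4,0],[0,0,-4,0],[0,0,0,0]],
  ],
)

```text
clock: 16.5
tool_pos: [0.4621, -0.1986, 0.1955]
orientation: [-163.1, 90.0, -77.5]
force: [0.1, 0.2, -0.3]
opening: 0.0006
```

```bash
python3 gate.py
python3 - <<'E'
from h import *
t,_=snapshot("top");s,_=snapshot("scene")
o=np.zeros((600,800,3),np.uint8);o[:,:400]=cv2.resize(t[130:280,235:335],(400,600),interpolation=cv2.INTER_CUBIC);o[:333,400:]=cv2.resize(s[180:380,190:430],(400,333));o[340:580,400:720]=cv2.resize(t,(320,240),interpolation=cv2.INTER_AREA)
cv2.imwrite("pics/f.png",o[...,::-1])
E
```

```text
clock 16.5 tcp [ 0.4621 -0.1986  0.1955] zhead 85.7 F [ 0.1  0.2 -0.3] open 0.0006
turn about world z 0.3 -> spin rad -0.006
shift cm [ 16.03 -13.34  26.15] M [[0.0, -1.0, 0.08], [-0.0, 0.08, 1.0], [-1.0, -0.0, -0.0]]
-0.08 61 [-0.0775 -0.0702 -0.0572]
-0.06 46 [-0.0786 -0.0721 -0.0699]
-0.04 46 [-0.0784 -0.0718 -0.0691]
-0.02 46 [-0.078  -0.0716 -0.0688]
0.0 52 [-0.0775 -0.0712 -0.0689]
0.02 50 [-0.0777 -0.0714 -0.0686]
0.04 48 [-0.0771 -0.0709 -0.0682]
0.06 50 [-0.0763 -0.0705 -0.0684]
0.08 34 [-0.0776 -0.0711 -0.0689]
```

View pics/f.png

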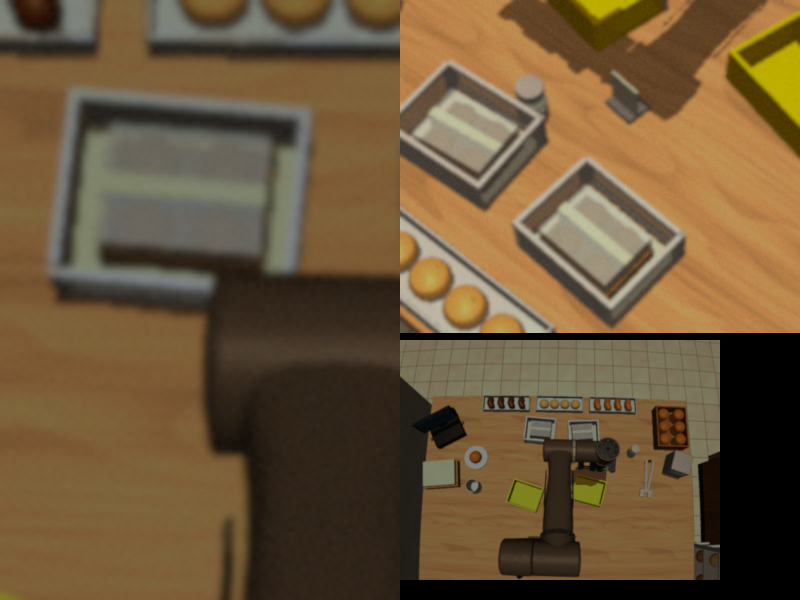

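```bash
python3 -c "
from h import *
print(close_job(), get_obs()['force'].round(1))"
```

```text
the job is handed in; nothing more can be done
the job is handed in; nothing more can be done
```

The pastry box is inside the open bay, its gate is shut, and the job is handed in at about 16.7 s of the 58 s allowed.

- **Box:** I pushed it in along the bay's axis with the two open fingertips. The last depth reading put it about 23 mm inside the front edge and about 7 mm short of the back wall.
- **Gate:** I swept it shut with the closed fingers on its outer face until it met its stop, where the force rose to about 11 N. After I let go, it measured within about 1 mm of parallel with the bay front (roughly half a degree). That small slope may be a slight spring-back or depth noise.
- **Other things:** In the last pictures, the other bay, its gate and box, the jam jar, the price stand and the rest look where they started. I checked this by eye and did not measure them again.
- **Robot:** It stands clear of everything, with the force reading near zero. My last command printed only the hand-in notice, so I have no reading from after that.

No check failed.

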